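Set the date wheel on the herb keeper

TASK

A ramekin has been left standing on the herb keeper, over the window of its date wheel. Take the ramekin off and stand it upright on the cork coaster, then turn the date wheel until the round pip is wholly inside the window. The wheel is sprung and stiff to turn, so find it by touch and press it only lightly, never above 15 newtons, and leave the other things on the shelf where they are.

Things in the scene. Friction and masses are not known exactly. Their poses are not given: they have to be found in the camera images.
- shelf: slim glass shelf, fixed, 200 (x) x 860 (y) x 8 mm, its top face 50 mm above the counter. Origin on the counter under its centre. Keeper, coaster and the other things stand on it in a row along its y axis
- keeper: lidded plastic herb keeper, fixed to the shelf, 160 (x) x 130 (y) mm, lid top 66 mm above its origin, which is the centre of its underside; z up. A white round date wheel lies on the lid; a fixed window deck reaches over the wheel's +x edge. More than 15 N from the robot on keeper or wheel damages it
- deck (a point): centre of the top of the window deck, 43 mm towards +x from the keeper's centre, 92.5 mm above its underside. The deck is a plate 44 mm (x) x 64 mm (y), 3 mm thick, with one opening, the window. Its inner edge is 36 mm from the wheel's axis; the rest of the wheel's face is open
- window (a point): centre of the window, at the level of the deck's top, 48 mm from the wheel's axis along the keeper's +x; the opening is 14 mm (x, radially) x 20 mm (y, across)
- axis (a point): point on the wheel's upright axis, 15 mm towards -x from the keeper's centre, 82 mm above its underside: the mean height of the wheel's flat face. The true height of the face differs from start to start by up to 4 mm up or down and is not measured: find it by touch
- axis_high (a point): point on the wheel's axis 4 mm above axis, the highest the face can be. The wheel is sprung and sinks 1 mm per 6 N pressed (7 mm at most). Turning takes 0.05 N m: fingertips pressed on the smooth face and carried round slip if too light. Two tips on either side of the axis, 20 mm from it, need about 5 N in all; 8 to 12 N drives well; tips within 30 mm of the axis clear the deck
- date_wheel (a joint): angle of the date wheel, rad, counterclockwise from above positive; at 0 or a full turn the pip is centred in the window. Flat disc, 112 mm diameter, no knob, too wide to grip; turns either way, stays where left. Round its edge 8 equal sectors each bear a mark 1.5 mm high, 48 mm from the axis: 7 thin radial bars (10 x 2 mm) and one round pip (10 mm diameter). Smooth within 40 mm of the axis
- ramekin: small white ceramic ramekin to be moved, open on top, 60 mm diameter at the rim, 56 mm at the foot, 40 mm high, 0.13 kg or so. Origin: centre of its underside; z up. It starts on the window deck, hiding the window
- coaster: round cork coaster, fixed on the shelf, 90 mm diameter, 4 mm thick. Origin: centre of its underside
- twin: second ramekin of the same kind, standing on the shelf; to be left alone. Origin: centre of its underside
- mill: copper-coloured aluminium pepper mill, 54 mm diameter, 145 mm high, standing on the shelf; to be left alone. Origin: centre of its underside
- sugar: frosted glass sugar dispenser with flip spout, 66 mm diameter, 147 mm high, standing on the shelf; to be left alone. Origin: centre of its underside
Not all that is in view belongs to the job. Leave any orange or red look-alike of the ramekin alone.

How it is judged:
On the way, in this order (a step that is already met when the one before it is completed fails the run):
1. the ramekin stands on the coaster, let go (horizontal distance between ramekin and coaster below 0.017 m and z of ramekin in the frame of coaster below 0.008 m and angle between ramekin's own z axis and vertical below 0.1 rad and contact force between the fingers and ramekin below 0.1 N), for 0.2 s.
2. the round pip is wholly inside the window ((value of joint date_wheel between -0.105 and 0.105 rad or value of joint date_wheel between 6.178 and 6.388 rad)), for 0.2 s.
At the end, for the whole second after the job is handed in: The ramekin stands upright (within 0.1 rad) at rest on the coaster, its centre within 17 mm of the coaster's centre, so its foot is wholly on the cork; the date wheel is within 0.105 rad (5 mm at the pip) of the pip being centred in the window (horizontal distance between ramekin and coaster below 0.017 m and z of ramekin in the frame of coaster below 0.008 m and angle between ramekin's own z axis and vertical below 0.1 rad and linear speed of ramekin below 0.02 m/s and (value of joint date_wheel between -0.105 and 0.105 rad or value of joint date_wheel between 6.178 and 6.388 rad)); the robot touches nothing.
It fails at once if the robot presses on the keeper or its wheel with more than 15 N (contact force between any of the fingers, the arm and keeper above 15 N).
It fails at once if the pepper mill, the sugar dispenser or the second ramekin is displaced by more than 25 mm or tipped (distance of any of mill, sugar, twin from where it was at the start of the episode above 0.025 m or angle between any of mill, sugar, twin's own z axis and vertical above 0.3 rad).
It also fails if it takes over 72 s, if anything falls off the work surface, if the arm or the gripper's body presses on something with over 40 N, if the wrist force passes 120 N, or if a joint passes its speed limit or range.

ROBOT

A 7-joint arm with a two-finger parallel gripper is mounted at the origin on the work surface. World frame = base frame: x ahead of the robot, y to its left, z up, the work surface at z = 0. Lengths are in m, angles in rad, forces in N, time in s.
With the tool pointing down it reaches from about 0.425 to 0.8 m from the base axis. Payload 8.3 kg.
Tool frame: the origin (TCP) lies at the very end of the fingers, on their centre line; the grasp point (between the pads) lies 19 mm behind it (tcp_to_grasp is the z of the grasp point in the tool frame, in m); z points along the fingers, y is the line along which they close (so a half turn about z gives the same grasp; the last joint's range is limited). The gripper opens to 85 mm and grips with 20 to 120 N. Pads are 22 mm wide; open, the fingers measure 114 mm over their backs; the gripper's body (76 mm by 85 mm) begins 54 mm behind the grasp point. The pads swing forward as they close: fully open they stand 13 mm farther back than shut.
Start: joints at [1.092, 0.383, 0.016, 1.37, -0.006, 1.388, -0.046], TCP at [0.252, -0.572, 0.231] pointing down, gripper open.
Joint ranges: [-2.95, 2.95], [-0.25, 2.06], [-1.52, 1.56], [0.18, 2.33], [-1.44, 4.58], [0.02, 2.06], [-3.01, 3.01]. Speed limits (rad/s): [2.39, 2.39, 3.01, 3.01, 3.14, 3.14, 3.14].

INTERFACE

Orientations are given as a unit quaternion [w, x, y, z].
In Python, from plant import read_state, camera, hand_in, masks_of, tcp_to_grasp gives the robot as it stands.
- The arm moves only by the shell command python3 -m handwheel 'ROWS'. ROWS is JSON, a list of rows, each an object with "jaw": the finger opening in mm, from 0 to 85.4; "delta_pos": the shift along the tool's x, y, z in mm, a list of three; "dr": the turn, a rotation vector about the tool's x, y, z in units of 8 degrees (1.0 is 8 degrees), a list of three. A call has 1 to 12 rows; each row shifts and turns the commanded pose from where the row before left it, along the tool's axes as they then stand; what a row does not reach is not made up. A row lasts 1/10 s, in which the tool goes at most 50 mm and 8.59 degrees, less where a joint would pass 70% of its speed; a pose out of reach is approached as far as the arm can. A call is refused whole if a number of a shift passes 50 or a number of a turn 1, either way. A call with a gripper value outside its range is refused whole. The fingers move at their own pace and stop on an object; the grip force is fixed at half the most. Time passes only in rows, so rows that do not move let the fingers close. It gives the time, the measured TCP pose, the force, the opening and the grip force at its end, in the units of the state.
- read_state(): the state, without advancing time (a new reading comes with each control period).
- camera(name): name is "scene" or "top" or "wrist"; returns a dict with "pixels" (420x560x3 uint8, red, green, blue), "depth" (420x560 float32, m along the optical axis (not along the pixel's ray), 0 where there is no reading), "mtx" (3x3 intrinsics, pixels), "cam_to_world" (4x4, takes a point from camera to world coordinates). Camera axes: x right, y up, looking along -z (the intrinsics and any distortion apply to the point x, -y, -z); pixel columns grow to the right and rows downward; lengths in m; the calibration is good to about 2 mm. A picture is of the moment at which its call begins.
- hand_in(): hands the job in; it is judged then, once.
Trained networks look in the newest picture that a camera, given by its name, has taken for a name from the list of things; names that differ only in an ending like _2 or _b are one class to them, and where a whole thing is asked for, a point or a joint stands for the part that bears it (a point fixed in the world has none). Each returns a list of dicts, best first, with "p" (0 to 1); they miss things now and then, are a little off and sometimes report something else, mostly with a low value. They report only what shows in the picture. A call takes as long as a camera call. They do not tell look-alikes from the thing itself.
- masks_of(label, camera): "region" (420x560 bool, what is visible of it) and "centre" ([column, row] in pixels, amid what is visible of it).
The state is a dict: "time": time; "joints": joint angles; "joint_velocities": joint speeds; "joint_torque": joint torques, N m; "eef_pos": TCP position; "tool_rot": TCP orientation; "ft_force": force on the tool from outside, world axes, zero at the start; "torque": the same for the moment, N m; "gripper_width": finger opening in m; "grasp_force": force on a finger pad.
Only numpy, scipy, OpenCV 4.12 (cv2) and the standard library are available. Lean on these libraries where they do the work, as an engineer would, in place of code of your own. Each camera call takes 0.05 s, during which the arm holds its last target. There are 200 camera calls.

## Working session

There is one attempt and no reset: what is moved stays moved. The work goes in short steps, Python scripts to look and compute and a shell command to move; the robot and the scene stay as the last step left them, time stands still between calls to the robot, and variables do not carry over. Pictures are saved under pics/ and viewed, at most 10 in all, crops included, and the job is handed in when it is done.

```bash
ls; mkdir -p pics; cat > h.py <<'E'
import numpy as np, cv2
from plant import read_state, camera, hand_in, masks_of, tcp_to_grasp
def pts(c):
    d=c["depth"]; K=c["mtx"]; v,u=np.mgrid[0:d.shape[0],0:d.shape[1]]
    P=np.stack([(u-K[0,2])/K[0,0]*d,-(v-K[1,2])/K[1,1]*d,-d],-1)
    T=c["cam_to_world"]; return P@T[:3,:3].T+T[:3,3]
def save(c,n): cv2.imwrite(f"pics/{n}.png",c["pixels"][:,:,::-1])
E
python3 - <<'E'
from h import *
print(tcp_to_grasp); s=read_state(); print({k:np.round(v,3) for k,v in s.items()})
ims=[]
for n in ["top","scene"]:
    c=camera(n); P=pts(c); ims.append(c["pixels"])
    for l in ["shelf","keeper","deck","ramekin","coaster","mill","sugar","date_wheel"]:
        for m in masks_of(l,n)[:3]:
            q=P[m["region"]&(c["depth"]>0)]
            if len(q): print(n,l,round(m["p"],2),np.round(m["centre"]),len(q),"med",np.round(np.median(q,0),3),"lo",np.round(np.percentile(q,3,0),3),"hi",np.round(np.percentile(q,97,0),3))
    save(c,n)
E
```

```text
pics
-0.0187
{'time': np.float64(0.0), 'joints': array([ 1.092,  0.384,  0.016,  1.371, -0.006,  1.388, -0.046]), 'joint_velocities': array([ 0.   , -0.   ,  0.   , -0.001, -0.   ,  0.002, -0.001]), 'joint_torque': array([ 0.0000e+00, -6.2759e+01,  8.4500e-01, -3.7182e+01,  1.7000e-02,
        1.4000e-02, -0.0000e+00]), 'eef_pos': array([ 0.252, -0.571,  0.23 ]), 'tool_rot': array([-0.001,  0.978,  0.206, -0.   ]), 'ft_force': array([-0.413, -0.391, -0.189]), 'torque': array([-0.041,  0.021,  0.039]), 'grasp_force': np.float64(0.0), 'gripper_width': np.float64(0.085)}
top shelf 0.68 [290. 210.] 25404 med [0.53  0.035 0.05 ] lo [ 0.441 -0.358  0.046] hi [0.641 0.46  0.053]
top keeper 0.64 [260. 214.] 3909 med [0.522 0.049 0.131] lo [ 0.458 -0.012  0.111] hi [0.612 0.12  0.14 ]
top keeper 0.25 [252. 186.] 682 med [0.584 0.062 0.149] lo [0.553 0.035 0.145] hi [0.605 0.086 0.184]
top deck 0.96 [259. 218.] 3851 med [0.521 0.049 0.132] lo [ 0.458 -0.012  0.112] hi [0.608 0.12  0.14 ]
top ramekin 0.9 [253. 183.] 756 med [0.583 0.062 0.149] lo [0.552 0.034 0.134] hi [0.607 0.086 0.184]
top r
[... 2111 characters left out ...]
756 -0.035  0.001] hi [0.808 0.02  0.041]
scene coaster 0.63 [336. 131.] 526 med [0.531 0.387 0.053] lo [0.492 0.349 0.048] hi [0.568 0.427 0.057]
scene mill 0.87 [235. 262.] 826 med [ 0.563 -0.165  0.154] lo [ 0.536 -0.179  0.059] hi [ 0.578 -0.138  0.193]
scene mill 0.22 [270. 208.] 2817 med [0.537 0.019 0.117] lo [ 0.463 -0.019  0.058] hi [0.619 0.105 0.138]
scene sugar 0.57 [208. 310.] 1265 med [ 0.57  -0.303  0.153] lo [ 0.535 -0.324  0.058] hi [ 0.589 -0.269  0.192]
scene date_wheel 0.67 [271. 194.] 1133 med [0.518 0.036 0.133] lo [ 0.474 -0.004  0.121] hi [0.569 0.096 0.137]
scene date_wheel 0.37 [272. 208.] 2791 med [0.536 0.019 0.117] lo [ 0.466 -0.019  0.058] hi [0.619 0.105 0.137]
```

View pics/top.png

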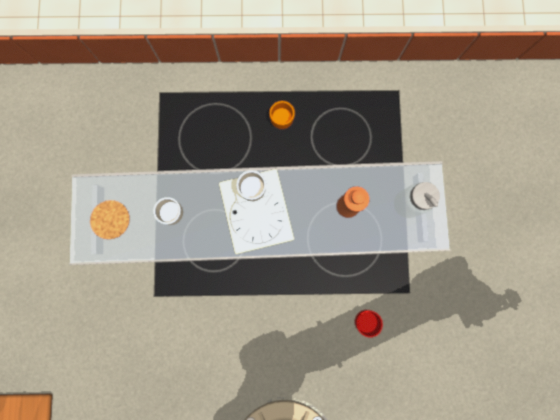

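```bash
python3 - <<'E'
from h import *
c=camera("top");P=pts(c);d=c["depth"]>0
def circ(x,y,r,z0,z1):
    m=d&(np.hypot(P[...,0]-x,P[...,1]-y)<r)&(P[...,2]>z0)&(P[...,2]<z1); q=P[m][:,:2].astype(np.float32)
    return len(q),cv2.minEnclosingCircle(q)
print("ram rim",circ(.58,.06,.045,.178,.2))
print("coaster",circ(.528,.39,.06,.0525,.06))
print("twin",circ(.544,.257,.05,.083,.1), "mill",circ(.55,-.15,.05,.18,.25))
m=d&(P[...,2]>.11)&(P[...,2]<.142)&(np.hypot(P[...,0]-.53,P[...,1]-.05)<.13)
print("keeper top",cv2.minAreaRect(P[m][:,:2].astype(np.float32)))
print("wheel",circ(.515,.045,.062,.128,.1405))
m=d&(P[...,2]>.046)&(P[...,2]<.0525)&(abs(P[...,0]-.54)<.13)
print("shelf",cv2.minAreaRect(P[m][:,:2].astype(np.float32)))
E
```

```text
ram rim (184, ((0.5797260403633118, 0.06120762228965759), 0.02999211475253105))
coaster (977, ((0.5271140336990356, 0.39115995168685913), 0.05937247723340988))
twin (187, ((0.5418635010719299, 0.2518979609012604), 0.030050475150346756)) mill (151, ((0.5518503189086914, -0.15186889469623566), 0.013873837888240814))
keeper top ((0.5361721515655518, 0.055013902485370636), (0.16023480892181396, 0.12972155213356018), 13.06496810913086)
wheel (1965, ((0.5213534235954285, 0.05121920630335808), 0.05599381402134895))
shelf ((0.5413344502449036, 0.05072125792503357), (0.20789168775081635, 0.8603945970535278), 1.3786532878875732)
```

The top view shows the white ramekin on the keeper at (250,185), the coaster at (108,218), the twin at (168,211), and the mill and sugar to the right. The pip is at about (235,212). The measured circle and box sizes match the sizes given. Moving over now.

```bash
python3 -m handwheel '[{"jaw":85,"delta_pos":[0,0,-10],"dr":[0,0,1]},{"jaw":85,"delta_pos":[0,0,-10],"dr":[0,0,0.34]},{"jaw":85,"delta_pos":[29,-34,0],"dr":[0,0,0]},{"jaw":85,"delta_pos":[29,-34,0],"dr":[0,0,0]},{"jaw":85,"delta_pos":[29,-34,0],"dr":[0,0,0]},{"jaw":85,"delta_pos":[29,-34,0],"dr":[0,0,0]},{"jaw":85,"delta_pos":[29,-34,0],"dr":[0,0,0]},{"jaw":85,"delta_pos":[29,-34,0],"dr":[0,0,0]},{"jaw":85,"delta_pos":[29,-34,0],"dr":[0,0,0]},{"jaw":85,"delta_pos":[29,-34,0],"dr":[0,0,0]},{"jaw":85,"delta_pos":[29,-34,0],"dr":[0,0,0]},{"jaw":85,"delta_pos":[29,-34,0],"dr":[0,0,0]}]'
cat >> h.py <<'E'
def go(p,yaw_deg):
    """remaining shift in tool axes (mm) and tool-z turn (units of 8 deg) to reach p, tool down with given yaw of tool x"""
    from scipy.spatial.transform import Rotation as R
    s=read_state(); w,x,y,z=s["tool_rot"]; M=R.from_quat([x,y,z,w]).as_matrix()
    a=np.radians(yaw_deg); G=np.array([[np.cos(a),np.sin(a),0],[np.sin(a),-np.cos(a),0],[0,0,-1]]).T
    print("t",round(s["time"],2),"pos",np.round(s["eef_pos"],4),"yaw",round(np.degrees(np.arctan2(M[1,0],M[0,0])),2),"w",round(s["gripper_width"],4),"F",np.round(s["ft_force"],2))
    print("shift mm",np.round(M.T@(np.array(p)-s["eef_pos"])*1000,1),"turn",np.round(R.from_matrix(M.T@G).as_rotvec(degrees=True)/8,2),"j",np.round(s["joints"],2))
E
python3 -c "
from h import *
go([.58,.0612,.25],13.06)"
```

```text
time: 2.15
eef_pos: [0.4584, -0.1732, 0.2517]
tool_rot: [0.0, 0.993, 0.114, 0.0]
ft_force: [0.7, -1.0, -0.2]
gripper_width: 0.0848
grasp_force: 0.0
t 2.15 pos [ 0.4584 -0.1732  0.2517] yaw 13.1 w 0.0848 F [ 0.65 -0.95 -0.22]
shift mm [ 171.6 -200.7    1.7] turn [ 0. -0.  0.] j [ 0.56  0.09 -0.28  1.69  0.03  1.36 -1.07]
```

```bash
python3 -m handwheel '[{"jaw":85,"delta_pos":[29,-34,0],"dr":[0,0,0]},{"jaw":85,"delta_pos":[29,-34,0],"dr":[0,0,0]},{"jaw":85,"delta_pos":[29,-34,0],"dr":[0,0,0]},{"jaw":85,"delta_pos":[29,-34,0],"dr":[0,0,0]},{"jaw":85,"delta_pos":[29,-34,0],"dr":[0,0,0]},{"jaw":85,"delta_pos":[27,-31,0],"dr":[0,0,0]},{"jaw":85,"delta_pos":[0,0,0],"dr":[0,0,0]},{"jaw":85,"delta_pos":[0,0,0],"dr":[0,0,0]}]'
python3 - <<'E'
from h import *
go([.58,.0612,.25],13.06)
c=camera("wrist");P=pts(c);d=c["depth"]>0;save(c,"w1")
def circ(x,y,r,z0,z1):
    m=d&(np.hypot(P[...,0]-x,P[...,1]-y)<r)&(P[...,2]>z0)&(P[...,2]<z1); q=P[m][:,:2].astype(np.float32)
    return len(q),len(q) and cv2.minEnclosingCircle(q), np.median(P[m][:,2]) if len(q) else 0
print("rim",circ(.58,.061,.04,.177,.19)); print("wheel", circ(.515,.045,.062,.128,.1405))
E
```

```text
time: 2.95
eef_pos: [0.5798, 0.0612, 0.251]
tool_rot: [-0.0, 0.993, 0.115, -0.0]
ft_force: [0.1, -0.1, 0.5]
gripper_width: 0.0853
grasp_force: 0.0
t 2.95 pos [0.5798 0.0612 0.251 ] yaw 13.25 w 0.0853 F [ 0.1  -0.11  0.48]
shift mm [0.2 0.1 1. ] turn [-0.    0.    0.02] j [ 0.2   0.32 -0.46  1.44  0.14  1.41 -1.61]
rim (1341, ((0.5791149139404297, 0.061496756970882416), 0.02994319424033165), np.float64(0.18189818824809056))
wheel (6311, ((0.5209677815437317, 0.05171152204275131), 0.056168366223573685), np.float64(0.13350367335575453))
```

View pics/w1.png

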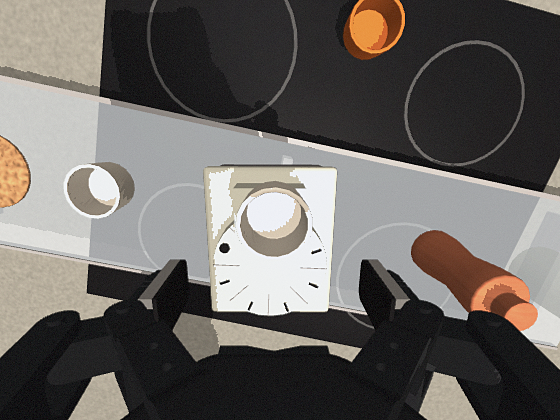

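The wrist view shows the ramekin rim at (273,220), centred between the open fingers. The pip is at (224,247), to the left of the deck. Descending to grasp.

```bash
python3 -m handwheel '[{"jaw":85,"delta_pos":[0,0,30],"dr":[0,0,0]},{"jaw":85,"delta_pos":[0,0,30],"dr":[0,0,0]},{"jaw":85,"delta_pos":[0,0,25],"dr":[0,0,0]},{"jaw":85,"delta_pos":[0,0,13],"dr":[0,0,0]},{"jaw":85,"delta_pos":[0,0,0],"dr":[0,0,0]},{"jaw":85,"delta_pos":[0,0,0],"dr":[0,0,0]}]'
python3 -m handwheel '[{"jaw":45,"delta_pos":[0,0,0],"dr":[0,0,0]},{"jaw":45,"delta_pos":[0,0,0],"dr":[0,0,0]},{"jaw":45,"delta_pos":[0,0,0],"dr":[0,0,0]},{"jaw":45,"delta_pos":[0,0,0],"dr":[0,0,0]},{"jaw":45,"delta_pos":[0,0,0],"dr":[0,0,0]},{"jaw":45,"delta_pos":[0,0,0],"dr":[0,0,0]},{"jaw":45,"delta_pos":[0,0,0],"dr":[0,0,0]},{"jaw":45,"delta_pos":[0,0,0],"dr":[0,0,0]}]'
```

```text
time: 3.6
eef_pos: [0.5803, 0.0593, 0.1545]
tool_rot: [0.0, 0.994, 0.114, 0.001]
ft_force: [0.5, 0.0, 0.3]
gripper_width: 0.085
grasp_force: 0.0
time: 4.4
eef_pos: [0.5808, 0.0602, 0.1552]
tool_rot: [0.0, 0.993, 0.114, 0.002]
ft_force: [0.1, -0.7, 5.8]
gripper_width: 0.0567
grasp_force: 64.4
```

```bash
python3 -m handwheel '[{"jaw":45,"delta_pos":[0,0,-10],"dr":[0,0,0]},{"jaw":45,"delta_pos":[0,0,-20],"dr":[0,0,0]},{"jaw":45,"delta_pos":[0,0,-25],"dr":[0,0,0]},{"jaw":45,"delta_pos":[0,0,-25],"dr":[0,0,0]},{"jaw":45,"delta_pos":[1,-15,0],"dr":[0,0,0]},{"jaw":45,"delta_pos":[2,-30,0],"dr":[0,0,0]},{"jaw":45,"delta_pos":[3,-40,0],"dr":[0,0,0]},{"jaw":45,"delta_pos":[3,-40,0],"dr":[0,0,0]},{"jaw":45,"delta_pos":[3,-40,0],"dr":[0,0,0]},{"jaw":45,"delta_pos":[3,-40,0],"dr":[0,0,0]},{"jaw":45,"delta_pos":[3,-40,0],"dr":[0,0,0]},{"jaw":45,"delta_pos":[3,-40,0],"dr":[0,0,0]}]'
python3 -m handwheel '[{"jaw":45,"delta_pos":[1,-30,0],"dr":[0,0,0]},{"jaw":45,"delta_pos":[1,-18,0],"dr":[0,0,0]},{"jaw":45,"delta_pos":[0,0,0],"dr":[0,0,0]},{"jaw":45,"delta_pos":[0,0,0],"dr":[0,0,0]},{"jaw":45,"delta_pos":[0,0,0],"dr":[0,0,0]}]'
python3 - <<'E'
from h import *
go([.528,.390,.234],13.06)
c=camera("top");P=pts(c);d=c["depth"]>0
for l in ["ramekin","coaster"]:
    for m in masks_of(l,"top")[:4]:
        q=P[m["region"]&d]; print(l,round(m["p"],2),np.round(np.median(q,0),3),np.round(np.percentile(q,1,0),3),np.round(np.percentile(q,99,0),3))
c=camera("wrist");P=pts(c);d=c["depth"]>0;save(c,"w2")
for l in ["ramekin","coaster"]:
    for m in masks_of(l,"wrist")[:4]:
        q=P[m["region"]&d]; print(l,round(m["p"],2),np.round(np.median(q,0),3),np.round(np.percentile(q,1,0),3),np.round(np.percentile(q,99,0),3))
E
```

```text
time: 5.6
eef_pos: [0.5345, 0.3443, 0.2331]
tool_rot: [-0.0, 0.993, 0.114, -0.0]
ft_force: [0.8, 0.4, -1.2]
gripper_width: 0.0573
grasp_force: 64.0
time: 6.1
eef_pos: [0.5272, 0.3883, 0.2332]
tool_rot: [0.0, 0.994, 0.113, -0.0]
ft_force: [1.2, -0.3, -1.1]
gripper_width: 0.0563
grasp_force: 64.0
t 6.1 pos [0.5272 0.3883 0.2332] yaw 13.02 w 0.0563 F [ 1.24 -0.31 -1.13]
shift mm [ 1.2 -1.5 -0.8] turn [ 0.01  0.   -0.  ] j [-0.32  0.51 -0.56  1.25  0.26  1.45 -2.2 ]
ramekin 0.89 [ 0.285 -0.197  0.007] [ 0.26  -0.22   0.001] [ 0.315 -0.165  0.043]
ramekin 0.67 [0.515 0.39  0.235] [ 0.499  0.358 -0.001] [0.545 0.532 0.286]
ramekin 0.59 [ 0.786 -0.005  0.013] [ 0.752 -0.032  0.001] [0.822 0.022 0.043]
coaster 0.56 [0.528 0.389 0.054] [0.487 0.349 0.05 ] [0.569 0.43  0.058]
coaster 0.67 [0.534 0.395 0.054] [0.496 0.349 0.05 ] [0.569 0.434 0.055]
```

View pics/w2.png

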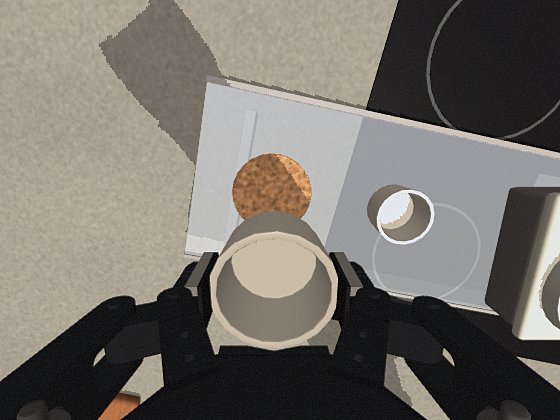

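The wrist view shows the ramekin held upright at (275,275), with the coaster below at (271,190) and the twin clear at (405,215). Lowering.

```bash
python3 -m handwheel '[{"jaw":45,"delta_pos":[1,-1,20],"dr":[0,0,0]},{"jaw":45,"delta_pos":[1,-1,30],"dr":[0,0,0]},{"jaw":45,"delta_pos":[0,0,30],"dr":[0,0,0]},{"jaw":45,"delta_pos":[0,0,30],"dr":[0,0,0]},{"jaw":45,"delta_pos":[0,0,25],"dr":[0,0,0]},{"jaw":45,"delta_pos":[0,0,15],"dr":[0,0,0]},{"jaw":45,"delta_pos":[0,0,8],"dr":[0,0,0]},{"jaw":45,"delta_pos":[0,0,3],"dr":[0,0,0]},{"jaw":45,"delta_pos":[0,0,0],"dr":[0,0,0]},{"jaw":45,"delta_pos":[0,0,0],"dr":[0,0,0]},{"jaw":45,"delta_pos":[0,0,0],"dr":[0,0,0]}]'
python3 -m handwheel '[{"jaw":45,"delta_pos":[0,0,2],"dr":[0,0,0]},{"jaw":45,"delta_pos":[0,0,0],"dr":[0,0,0]},{"jaw":45,"delta_pos":[0,0,0],"dr":[0,0,0]}]'
python3 -c "
from h import *
go([.528,.390,.067],13.06)"
```

```text
time: 7.5
eef_pos: [0.5287, 0.3924, 0.0736]
tool_rot: [-0.0, 0.993, 0.114, 0.001]
ft_force: [0.4, -0.8, -0.1]
gripper_width: 0.057
grasp_force: 64.0
time: 7.8
eef_pos: [0.5282, 0.3919, 0.0704]
tool_rot: [-0.0, 0.993, 0.114, 0.0]
ft_force: [-0.8, -0.5, -0.6]
gripper_width: 0.0566
grasp_force: 64.0
t 7.8 pos [0.5282 0.3919 0.0704] yaw 13.11 w 0.0566 F [-0.83 -0.47 -0.62]
shift mm [-0.6  1.8  3.4] turn [-0.   -0.    0.01] j [-0.33  0.63 -0.53  1.45  0.33  1.15 -2.25]
```

```bash
python3 -m handwheel '[{"jaw":45,"delta_pos":[0,1,2],"dr":[0,0,0]},{"jaw":45,"delta_pos":[0,0,0],"dr":[0,0,0]},{"jaw":45,"delta_pos":[0,0,0],"dr":[0,0,0]}]'
python3 -m handwheel '[{"jaw":45,"delta_pos":[0,0,1],"dr":[0,0,0]},{"jaw":45,"delta_pos":[0,0,0],"dr":[0,0,0]},{"jaw":45,"delta_pos":[0,0,0],"dr":[0,0,0]}]'
```

```text
time: 8.1
eef_pos: [0.5284, 0.3908, 0.0682]
tool_rot: [0.0, 0.993, 0.114, -0.0]
ft_force: [-0.0, -0.2, -1.8]
gripper_width: 0.0565
grasp_force: 64.0
time: 8.4
eef_pos: [0.5283, 0.391, 0.0673]
tool_rot: [-0.0, 0.993, 0.114, -0.0]
ft_force: [-0.7, -0.3, -1.6]
gripper_width: 0.0568
grasp_force: 64.0
```

```bash
python3 -m handwheel '[{"jaw":45,"delta_pos":[0,0,1],"dr":[0,0,0]},{"jaw":45,"delta_pos":[0,0,0],"dr":[0,0,0]},{"jaw":45,"delta_pos":[0,0,0],"dr":[0,0,0]}]'
python3 -m handwheel '[{"jaw":45,"delta_pos":[0,0,1],"dr":[0,0,0]},{"jaw":45,"delta_pos":[0,0,0],"dr":[0,0,0]},{"jaw":45,"delta_pos":[0,0,0],"dr":[0,0,0]}]'
```

```text
time: 8.7
eef_pos: [0.5285, 0.391, 0.0668]
tool_rot: [-0.0, 0.993, 0.114, 0.0]
ft_force: [-2.4, -1.8, 3.7]
gripper_width: 0.0567
grasp_force: 64.4
time: 9.0
eef_pos: [0.5285, 0.391, 0.0668]
tool_rot: [-0.0, 0.993, 0.114, 0.0]
ft_force: [-3.9, -3.1, 11.2]
gripper_width: 0.0568
grasp_force: 65.1
```

```bash
python3 -m handwheel '[{"jaw":45,"delta_pos":[0,0,-1.3],"dr":[0,0,0]},{"jaw":85,"delta_pos":[0,0,0],"dr":[0,0,0]},{"jaw":85,"delta_pos":[0,0,0],"dr":[0,0,0]},{"jaw":85,"delta_pos":[0,0,0],"dr":[0,0,0]},{"jaw":85,"delta_pos":[0,0,0],"dr":[0,0,0]},{"jaw":85,"delta_pos":[0,0,0],"dr":[0,0,0]},{"jaw":85,"delta_pos":[0,0,0],"dr":[0,0,0]},{"jaw":85,"delta_pos":[0,0,0],"dr":[0,0,0]}]'
python3 -m handwheel '[{"jaw":85,"delta_pos":[0,0,-5],"dr":[0,0,0]},{"jaw":85,"delta_pos":[0,0,-20],"dr":[0,0,0]},{"jaw":85,"delta_pos":[0,0,-40],"dr":[0,0,0]},{"jaw":85,"delta_pos":[0,0,-45],"dr":[0,0,0]},{"jaw":85,"delta_pos":[0,0,-45],"dr":[0,0,0]},{"jaw":85,"delta_pos":[0,0,0],"dr":[0,0,0]},{"jaw":85,"delta_pos":[0,0,0],"dr":[0,0,0]}]'
python3 - <<'E'
from h import *
c=camera("wrist");P=pts(c);d=c["depth"]>0;save(c,"w3")
for x,y,r,a,b in [(.528,.39,.045,.088,.1),(.528,.39,.06,.0525,.0565)]:
    m=d&(np.hypot(P[...,0]-x,P[...,1]-y)<r)&(P[...,2]>a)&(P[...,2]<b);q=P[m]; print(len(q),cv2.minEnclosingCircle(q[:,:2].astype(np.float32)),np.median(q[:,2]))
c=camera("top");P=pts(c);save(c,"t3")
C=np.array([.5362,.0550]);u=np.array([np.cos(np.radians(13.06)),np.sin(np.radians(13.06))]);A=C-.015*u
L=np.stack([(P[...,0]-A[0])*u[0]+(P[...,1]-A[1])*u[1],-(P[...,0]-A[0])*u[1]+(P[...,1]-A[1])*u[0]],-1)
r=np.hypot(L[...,0],L[...,1]);dark=(c["pixels"].max(-1)<110)&(r<.056)&(P[...,2]>.12)
n,lab,st,ce=cv2.connectedComponentsWithStats(dark.astype(np.uint8))
for i in range(1,n):
    k=L[lab==i].mean(0); print(st[i,4],np.round(ce[i]),"r",round(np.hypot(*k),4),"ang",round(np.arctan2(k[1],k[0]),3))
go([A[0],A[1],.2],13.06)
E
```

```text
time: 9.8
eef_pos: [0.5284, 0.391, 0.0666]
tool_rot: [-0.0, 0.993, 0.114, 0.0]
ft_force: [0.4, -0.7, -0.2]
gripper_width: 0.0852
grasp_force: 0.0
time: 10.5
eef_pos: [0.5288, 0.3916, 0.2237]
tool_rot: [-0.001, 0.993, 0.114, 0.002]
ft_force: [0.5, -0.3, -0.9]
gripper_width: 0.0851
grasp_force: 0.0
831 ((0.5274447202682495, 0.3912498652935028), 0.02988871932029724) 0.0934554585463358
1967 ((0.5269306898117065, 0.3909663259983063), 0.04487103223800659) 0.053791715404350904
7 [234. 212.] r 0.0474 ang 1.159
t 10.6 pos [0.528  0.3905 0.2207] yaw 13.11 w 0.0851 F [ 0.57 -0.23 -0.17]
shift mm [-83.1 328.6  21. ] turn [0.01 0.01 0.01] j [-0.32  0.52 -0.56  1.26  0.27  1.43 -2.2 ]
```

View pics/w3.png

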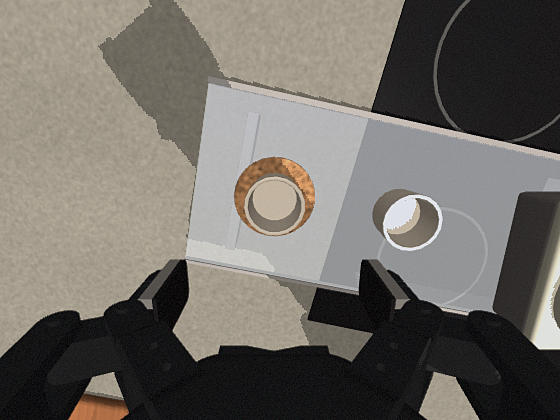

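The ramekin stands centred on the coaster, within 1 mm and with its rim at z = 0.0935 m. The pip is at +1.16 rad, so the wheel needs about 66° clockwise. Moving over the axis with the jaw narrowed and the tool pre-turned.

```bash
python3 -m handwheel '[{"jaw":85,"delta_pos":[-5,20,0],"dr":[0,0,0]},{"jaw":60,"delta_pos":[-11,44,0],"dr":[0,0,0]},{"jaw":26,"delta_pos":[-11,44,0],"dr":[0,0,0]},{"jaw":26,"delta_pos":[-11,44,0],"dr":[0,0,0]},{"jaw":26,"delta_pos":[-11,44,0],"dr":[0,0,0]},{"jaw":26,"delta_pos":[-11,44,0],"dr":[0,0,0]},{"jaw":26,"delta_pos":[-11,44,0],"dr":[0,0,0]},{"jaw":26,"delta_pos":[-10,36,0],"dr":[0,0,0]},{"jaw":26,"delta_pos":[-2,8,0],"dr":[0,0,0]},{"jaw":26,"delta_pos":[0,0,0],"dr":[0,0,0]},{"jaw":26,"delta_pos":[0,0,0],"dr":[0,0,0]}]'
python3 -m handwheel '[{"jaw":26,"delta_pos":[0,0,0],"dr":[0,0,-1]},{"jaw":26,"delta_pos":[0,0,0],"dr":[0,0,-1]},{"jaw":26,"delta_pos":[0,0,0],"dr":[0,0,-1]},{"jaw":26,"delta_pos":[0,0,0],"dr":[0,0,-1]},{"jaw":26,"delta_pos":[0,0,0],"dr":[0,0,-1]},{"jaw":26,"delta_pos":[0,0,0],"dr":[0,0,-1]},{"jaw":26,"delta_pos":[0,0,0],"dr":[0,0,0]},{"jaw":26,"delta_pos":[0,0,0],"dr":[0,0,0]}]'
python3 - <<'E'
from h import *
go([.5214,.0515,.165],61)
c=camera("wrist");P=pts(c);d=c["depth"]>0;save(c,"w4")
m=d&(np.hypot(P[...,0]-.52,P[...,1]-.05)<.07)&(P[...,2]>.12)&(P[...,2]<.14)
print(m.sum(), np.median(P[m][:,2]), cv2.minEnclosingCircle(P[m][:,:2].astype(np.float32)))
E
```

```text
time: 11.7
eef_pos: [0.5215, 0.0541, 0.2209]
tool_rot: [-0.0, 0.993, 0.115, -0.001]
ft_force: [-0.5, -0.2, -0.7]
gripper_width: 0.026
grasp_force: 0.0
time: 12.5
eef_pos: [0.5218, 0.0542, 0.2214]
tool_rot: [-0.0, 0.862, 0.508, -0.0]
ft_force: [-0.4, 0.4, -0.2]
gripper_width: 0.026
grasp_force: 0.0
t 12.5 pos [0.5218 0.0542 0.2214] yaw 61.01 w 0.026 F [-0.43  0.39 -0.24]
shift mm [-2.6  1.1 56.4] turn [-0.01 -0.    0.  ] j [ 0.32  0.22 -0.56  1.64  0.12  1.32 -0.77]
11397 0.13353091780780782 ((0.5229855179786682, 0.05469711869955063), 0.05943860858678818)
```

View pics/w4.png

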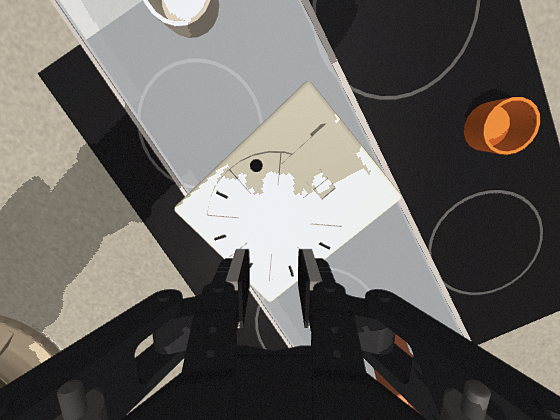

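The wrist view shows the pip at (256,165) and the window at (323,187), with the fingers 26 mm apart. Correcting the centring and descending to 9 mm above the highest possible face.

```bash
python3 - <<'E'
from h import *
c=camera("wrist");P=pts(c)
A=np.array([.5214,.0515]);u=np.array([np.cos(np.radians(13.06)),np.sin(np.radians(13.06))])
L=np.stack([(P[...,0]-A[0])*u[0]+(P[...,1]-A[1])*u[1],-(P[...,0]-A[0])*u[1]+(P[...,1]-A[1])*u[0]],-1)
print("window px",np.round(L[187,323],4))
dark=(c["pixels"].max(-1)<70)&(P[...,2]>.12)&(P[...,2]<.14)
n,lab,st,ce=cv2.connectedComponentsWithStats(dark.astype(np.uint8))
for i in range(1,n):
    if st[i,4]>15:
        k=L[lab==i].mean(0); print(st[i,4],np.round(ce[i]),"r",round(np.hypot(*k),4),"ang",round(np.arctan2(k[1],k[0]),3))
E
python3 -m handwheel '[{"jaw":26,"delta_pos":[-2.5,1,15],"dr":[0,0,0]},{"jaw":26,"delta_pos":[0,0,25],"dr":[0,0,0]},{"jaw":26,"delta_pos":[0,0,20],"dr":[0,0,0]},{"jaw":26,"delta_pos":[0,0,10],"dr":[0,0,0]},{"jaw":26,"delta_pos":[0,0,6],"dr":[0,0,0]},{"jaw":26,"delta_pos":[0,0,0],"dr":[0,0,0]},{"jaw":26,"delta_pos":[0,0,0],"dr":[0,0,0]},{"jaw":26,"delta_pos":[0,0,0],"dr":[0,0,0]},{"jaw":26,"delta_pos":[0,0,0],"dr":[0,0,0]}]'
python3 -c "
from h import *
go([.5214,.0515,.136],61)"
```

```text
window px [ 0.0475 -0.005 ]
117 [255. 165.] r 0.0485 ang 1.157
27 [221. 194.] r 0.049 ang 1.932
23 [220. 237.] r 0.0485 ang 2.704
24 [324. 245.] r 0.0469 ang -1.215
time: 13.5
eef_pos: [0.522, 0.0501, 0.1464]
tool_rot: [0.0, 0.861, 0.508, 0.001]
ft_force: [-0.3, 0.3, 0.5]
gripper_width: 0.0259
grasp_force: 0.0
t 13.5 pos [0.522  0.0501 0.1464] yaw 61.1 w 0.0259 F [-0.35  0.26  0.51]
shift mm [ 0.9 -1.2 10.4] turn [ 0.01 -0.    0.01] j [ 0.31  0.27 -0.55  1.75  0.15  1.16 -0.79]
```

```bash
python3 -m handwheel '[{"jaw":26,"delta_pos":[0.9,-1.2,3],"dr":[0,0,0]},{"jaw":26,"delta_pos":[0,0,3],"dr":[0,0,0]},{"jaw":26,"delta_pos":[0,0,2],"dr":[0,0,0]},{"jaw":26,"delta_pos":[0,0,0],"dr":[0,0,0]},{"jaw":26,"delta_pos":[0,0,0],"dr":[0,0,0]}]'
python3 -m handwheel '[{"jaw":26,"delta_pos":[0,0,1],"dr":[0,0,0]},{"jaw":26,"delta_pos":[0,0,0],"dr":[0,0,0]}]'
python3 -c "
from h import *
go([.5214,.0515,.136],61)"
```

```text
time: 14.0
eef_pos: [0.5209, 0.0513, 0.1375]
tool_rot: [-0.0, 0.861, 0.508, -0.0]
ft_force: [-0.7, -0.3, 0.2]
gripper_width: 0.0264
grasp_force: 0.0
time: 14.2
eef_pos: [0.521, 0.0513, 0.1366]
tool_rot: [-0.0, 0.861, 0.508, 0.0]
ft_force: [0.2, -0.3, 0.1]
gripper_width: 0.026
grasp_force: 0.0
t 14.2 pos [0.521  0.0513 0.1366] yaw 61.1 w 0.026 F [ 0.24 -0.26  0.07]
shift mm [0.4 0.3 0.6] turn [-0.   -0.    0.01] j [ 0.31  0.28 -0.55  1.76  0.16  1.14 -0.79]
```

```bash
for i in 1; do :; done; python3 -m handwheel '[{"jaw":26,"delta_pos":[0.4,0,1],"dr":[0,0,0]},{"jaw":26,"delta_pos":[0,0,0],"dr":[0,0,0]}]' | grep -E "pos|force"
python3 -m handwheel '[{"jaw":26,"delta_pos":[0,0,1],"dr":[0,0,0]},{"jaw":26,"delta_pos":[0,0,0],"dr":[0,0,0]}]' | grep -E "pos|force"
python3 -m handwheel '[{"jaw":26,"delta_pos":[0,0,0.6],"dr":[0,0,0]},{"jaw":26,"delta_pos":[0,0,0],"dr":[0,0,0]}]' | grep -E "pos|force"
```

```text
eef_pos: [0.5211, 0.0518, 0.1355]
ft_force: [-0.0, 0.3, -0.4]
grasp_force: 0.0
eef_pos: [0.5211, 0.0517, 0.1345]
ft_force: [1.0, -0.3, 0.5]
grasp_force: 0.0
eef_pos: [0.5211, 0.0517, 0.1339]
ft_force: [0.4, -0.8, 0.3]
grasp_force: 0.0
```

```bash
python3 -m handwheel '[{"jaw":26,"delta_pos":[0,0,0.6],"dr":[0,0,0]},{"jaw":26,"delta_pos":[0,0,0],"dr":[0,0,0]}]' | grep -E "pos|force"
python3 -m handwheel '[{"jaw":26,"delta_pos":[0,0,0.6],"dr":[0,0,0]},{"jaw":26,"delta_pos":[0,0,0],"dr":[0,0,0]}]' | grep -E "pos|force"
python3 -m handwheel '[{"jaw":26,"delta_pos":[0,0,0.6],"dr":[0,0,0]},{"jaw":26,"delta_pos":[0,0,0],"dr":[0,0,0]}]' | grep -E "pos|force"
```

```text
eef_pos: [0.5213, 0.0517, 0.1335]
ft_force: [-0.8, -0.3, 1.2]
grasp_force: 0.6
eef_pos: [0.5213, 0.0517, 0.1331]
ft_force: [-1.5, -0.3, 3.2]
grasp_force: 1.8
eef_pos: [0.5213, 0.0518, 0.1326]
ft_force: [-2.6, -0.7, 6.8]
grasp_force: 3.1
```

Contact at z ≈ 0.1337, with 6.8 N on it now. Pressing to about 9 N and then turning a first 32°.

```bash
python3 -m handwheel '[{"jaw":26,"delta_pos":[0,0,0.4],"dr":[0,0,0]},{"jaw":26,"delta_pos":[0,0,0],"dr":[0,0,0]},{"jaw":26,"delta_pos":[0,0,0],"dr":[0,0,0]}]' | grep -E "pos|force"
python3 -m handwheel '[{"jaw":26,"delta_pos":[0,0,0],"dr":[0,0,0.25]},{"jaw":26,"delta_pos":[0,0,0],"dr":[0,0,0.25]}]' | grep -E "pos|force|rot"
python3 -c "
from h import *
go([.5214,.0515,.1326],61)
print(read_state()['torque'])"
```

```text
eef_pos: [0.5213, 0.0518, 0.1324]
ft_force: [-2.5, -0.3, 6.8]
grasp_force: 3.7
eef_pos: [0.5213, 0.0517, 0.1324]
tool_rot: [0.0, 0.879, 0.477, 0.0]
ft_force: [-2.5, -2.1, 6.5]
grasp_force: 3.7
t 15.9 pos [0.5213 0.0517 0.1324] yaw 57.03 w 0.0257 F [-2.55 -2.07  6.45]
shift mm [-0.1  0.2 -0.2] turn [ 0.  -0.  -0.5] j [ 0.3   0.29 -0.54  1.77  0.16  1.13 -0.87]
[-0.14950614  0.64035821  0.08230575]
```

```bash
python3 -m handwheel '[{"jaw":26,"delta_pos":[0,0,0.3],"dr":[0,0,0.25]},{"jaw":26,"delta_pos":[0,0,0],"dr":[0,0,0.25]},{"jaw":26,"delta_pos":[0,0,0],"dr":[0,0,0.5]},{"jaw":26,"delta_pos":[0,0,0],"dr":[0,0,0.5]},{"jaw":26,"delta_pos":[0,0,0],"dr":[0,0,0.5]},{"jaw":26,"delta_pos":[0,0,0],"dr":[0,0,0]}]' | grep -E "pos|force|rot"
python3 - <<'E'
from h import *
go([.5214,.0515,.1326],61)
c=camera("wrist");P=pts(c);save(c,"w5")
A=np.array([.5214,.0515]);u=np.array([np.cos(np.radians(13.06)),np.sin(np.radians(13.06))])
L=np.stack([(P[...,0]-A[0])*u[0]+(P[...,1]-A[1])*u[1],-(P[...,0]-A[0])*u[1]+(P[...,1]-A[1])*u[0]],-1)
for T in (60,90):
    dark=(c["pixels"].max(-1)<T)&(P[...,2]>.12)&(P[...,2]<.142)&(np.hypot(L[...,0],L[...,1])<.056)&(np.hypot(L[...,0],L[...,1])>.04)
    n,lab,st,ce=cv2.connectedComponentsWithStats(dark.astype(np.uint8))
    for i in range(1,n):
        if st[i,4]>15:
            k=L[lab==i].mean(0); print(T,st[i,4],np.round(ce[i]),"r",round(np.hypot(*k),4),"ang",round(np.arctan2(k[1],k[0]),3))
E
```

```text
eef_pos: [0.5214, 0.0516, 0.1323]
tool_rot: [0.0, 0.937, 0.35, 0.0]
ft_force: [-2.1, -0.1, 7.9]
grasp_force: 4.1
t 16.5 pos [0.5214 0.0516 0.1323] yaw 40.96 w 0.0261 F [-2.15 -0.13  7.93]
shift mm [-0.1  0.1 -0.3] turn [ 0.01 -0.   -2.51] j [ 0.26  0.28 -0.49  1.77  0.15  1.13 -1.14]
60 266 [243. 181.] r 0.0482 ang 0.816
60 84 [318. 188.] r 0.0474 ang 0.021
60 83 [190. 226.] r 0.0488 ang 1.582
60 39 [356. 243.] r 0.0447 ang -0.78
60 66 [190. 289.] r 0.0484 ang 2.353
60 44 [297. 338.] r 0.0472 ang -2.371
90 279 [243. 181.] r 0.0482 ang 0.814
90 90 [318. 188.] r 0.0475 ang 0.02
90 93 [190. 226.] r 0.0486 ang 1.582
90 46 [356. 242.] r 0.0448 ang -0.779
90 73 [190. 289.] r 0.0485 ang 2.352
90 53 [297. 338.] r 0.0472 ang -2.37
```

View pics/w5.png

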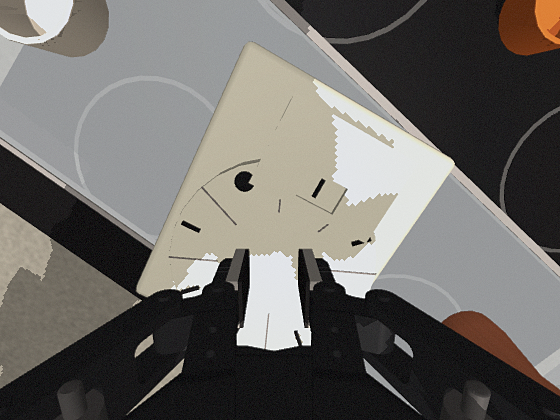

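The pip is at (243,181) and a bar shows in the window at (318,188). The wheel has followed the tool without slip, so about 46° is left.

```bash
python3 -m handwheel '[{"jaw":26,"delta_pos":[0,0,0],"dr":[0,0,0.25]},{"jaw":26,"delta_pos":[0,0,0],"dr":[0,0,0.5]},{"jaw":26,"delta_pos":[0,0,0],"dr":[0,0,0.5]},{"jaw":26,"delta_pos":[0,0,0],"dr":[0,0,0.5]},{"jaw":26,"delta_pos":[0,0,0],"dr":[0,0,0.5]},{"jaw":26,"delta_pos":[0,0,0],"dr":[0,0,0.5]},{"jaw":26,"delta_pos":[0,0,0],"dr":[0,0,0]}]' | grep -E "pos|force|rot"
python3 -m handwheel '[{"jaw":26,"delta_pos":[0,0,0],"dr":[0,0,0.5]},{"jaw":26,"delta_pos":[0,0,0],"dr":[0,0,0.5]},{"jaw":26,"delta_pos":[0,0,0],"dr":[0,0,0.5]},{"jaw":26,"delta_pos":[0,0,0],"dr":[0,0,0.5]},{"jaw":26,"delta_pos":[0,0,0],"dr":[0,0,0.5]},{"jaw":26,"delta_pos":[0,0,0],"dr":[0,0,0.5]},{"jaw":26,"delta_pos":[0,0,0],"dr":[0,0,0]},{"jaw":26,"delta_pos":[0,0,0],"dr":[0,0,0]}]' | grep -E "pos|force|rot"
cat > ang.py <<'E'
from h import *
import sys
go([.5214,.0515,.1326],61)
for cam in sys.argv[2:]:
    c=camera(cam);P=pts(c);save(c,sys.argv[1]+cam)
    A=np.array([.5214,.0515]);u=np.array([np.cos(np.radians(13.06)),np.sin(np.radians(13.06))])
    L=np.stack([(P[...,0]-A[0])*u[0]+(P[...,1]-A[1])*u[1],-(P[...,0]-A[0])*u[1]+(P[...,1]-A[1])*u[0]],-1)
    r=np.hypot(L[...,0],L[...,1]); dark=(c["pixels"].max(-1)<75)&(P[...,2]>.12)&(P[...,2]<.142)&(r<.056)&(r>.04)
    n,lab,st,ce=cv2.connectedComponentsWithStats(dark.astype(np.uint8))
    for i in range(1,n):
        if st[i,4]>5:
            k=L[lab==i].mean(0); print(cam,st[i,4],np.round(ce[i]),"r",round(np.hypot(*k),4),"ang",round(np.arctan2(k[1],k[0]),3))
E
python3 ang.py a wrist
```

```text
eef_pos: [0.5215, 0.0515, 0.1323]
tool_rot: [0.0, 0.986, 0.165, 0.0]
ft_force: [-2.6, -0.6, 7.5]
grasp_force: 4.1
eef_pos: [0.5216, 0.0513, 0.1323]
tool_rot: [0.0, 0.999, -0.043, 0.001]
ft_force: [-2.0, -0.5, 8.4]
grasp_force: 4.0
t 18.05 pos [0.5216 0.0513 0.1323] yaw -4.93 w 0.0262 F [-2.05 -0.54  8.4 ]
shift mm [-0.2 -0.2 -0.3] turn [ 0.01 -0.01 -8.24] j [ 0.17  0.27 -0.38  1.77  0.11  1.12 -1.91]
wrist 316 [244. 182.] r 0.0474 ang 0.008
wrist 83 [318. 188.] r 0.0472 ang -0.785
wrist 18 [184. 225.] r 0.0516 ang 0.802
wrist 41 [195. 230.] r 0.0453 ang 0.799
wrist 81 [361. 241.] r 0.0473 ang -1.581
wrist 71 [190. 290.] r 0.0482 ang 1.576
wrist 14 [238. 330.] r 0.0456 ang 2.361
wrist 48 [298. 338.] r 0.0479 ang 3.128
```

View pics/awrist.png

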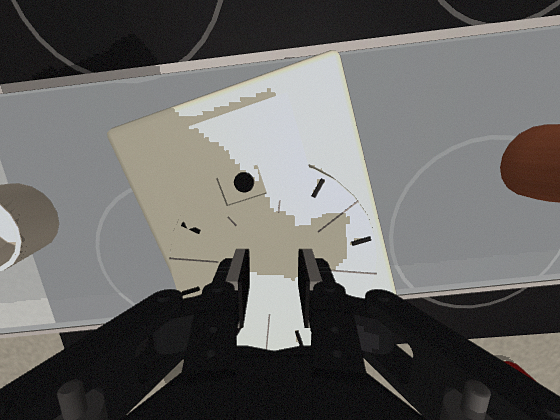

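The pip at (244,182) sits inside the window, measured at about +0.01 rad. Lifting straight off and checking.

```bash
python3 -m handwheel '[{"jaw":26,"delta_pos":[0,0,-2],"dr":[0,0,0]},{"jaw":26,"delta_pos":[0,0,-5],"dr":[0,0,0]},{"jaw":26,"delta_pos":[0,0,-20],"dr":[0,0,0]},{"jaw":26,"delta_pos":[0,0,-40],"dr":[0,0,0]},{"jaw":26,"delta_pos":[0,0,-40],"dr":[0,0,0]},{"jaw":26,"delta_pos":[0,0,-20],"dr":[0,0,0]},{"jaw":26,"delta_pos":[0,0,0],"dr":[0,0,0]},{"jaw":26,"delta_pos":[0,0,0],"dr":[0,0,0]},{"jaw":26,"delta_pos":[0,0,0],"dr":[0,0,0]},{"jaw":26,"delta_pos":[0,0,0],"dr":[0,0,0]}]' | grep -E "pos|force|rot"
python3 ang.py b wrist
python3 - <<'E'
from h import *
c=camera("top");P=pts(c);d=c["depth"]>0
for x,y,a,b in [(.528,.39,.088,.1),(.542,.252,.083,.1)]:
    m=d&(np.hypot(P[...,0]-x,P[...,1]-y)<.05)&(P[...,2]>a)&(P[...,2]<b);print(cv2.minEnclosingCircle(P[m][:,:2].astype(np.float32)))
E
```

```text
eef_pos: [0.5205, 0.0516, 0.2572]
tool_rot: [0.0, 0.999, -0.043, -0.001]
ft_force: [-0.8, 0.5, -1.1]
grasp_force: 0.0
t 19.1 pos [0.5205 0.0516 0.2572] yaw -4.89 w 0.0262 F [-0.77  0.48 -1.12]
shift mm [  1.2  -0.  124.6] turn [-0.01  0.02 -8.24] j [ 0.18  0.18 -0.39  1.59  0.07  1.39 -1.87]
wrist 85 [257. 157.] r 0.0474 ang 0.011
wrist 18 [297. 160.] r 0.0468 ang -0.783
wrist 19 [227. 183.] r 0.0478 ang 0.8
wrist 18 [322. 191.] r 0.047 ang -1.582
wrist 15 [226. 221.] r 0.0487 ang 1.583
wrist 19 [317. 228.] r 0.0476 ang -2.379
wrist 16 [251. 248.] r 0.0489 ang 2.35
wrist 13 [288. 250.] r 0.0483 ang 3.131
((0.527476966381073, 0.3898612856864929), 0.03036622330546379)
((0.5421597957611084, 0.25102150440216064), 0.030429227277636528)
```

Everything checks out: the pip is at about 0.01 rad, the ramekin is centred on the coaster, the twin hasn't moved, and the robot is clear.

```bash
python3 -c "
from plant import hand_in
print(hand_in())"
```

```text
the job is handed in; nothing more can be done
None
```

The job is handed in: the ramekin stands centred on the coaster to within about 1 mm, the pip is in the window about 0.01 rad off centre, and my force readings on the wheel stayed at or below about 9 N; no verdict came back.

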